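# Lock the tools in and hold the tool-box tray open at 55 degrees

## Task

Swing the steel keeper bar across the tools in the tray of the tool box until it snaps home in its catch, so that they cannot roll out. Then lift the front of the tray and hold it open at 55 degrees, so that someone can reach into the well below; it falls shut if let go, so finish while still holding it there. Leave the other things on the bench as they are.

Things in the scene. Friction and masses are not known exactly. Their poses are not given: they have to be found in the camera images.
- case: the low plywood tool box, 170 x 270 mm and 60 mm high, fixed to the bench. Its own x points from the pull to the hinge (away from the robot, give or take its yaw), its own y to the left seen from the pull's side, z up. Origin: centre of the underside. Below the tray it is an open well
- tray_board: the hinged tool tray that covers the box: a wooden board 170 x 270 x 8 mm with a rim 16 mm high on it, 0.45 kg without the tools. Origin on the hinge line, at the board's underside; its axes are the box's when it is down and turn with it. Lifting it takes about 3 N at the pull; no stay holds it, so it falls shut when let go anywhere below 90 degrees
- tray (a joint): the tray's opening angle in rad: 0 down on the box, growing as the pull's side rises; 55 degrees is 0.96. Almost no friction
- tray_hinge (a point): the middle of the hinge line, along the box's far upper edge, 61.5 mm above the bench; the line runs along the box's own y
- pull_grip (a point): on the axis of the turned wooden pull that sticks out level from the middle of the tray's front: a round grip 28 mm thick and 48 mm long, along the tray's own x. The point is 32 mm out from the tray's front, 202 mm from the hinge line, 12 mm above the board's underside (73.5 mm above the bench when down). Pinched from above on its left and right, it turns between the pads as the tray rises
- keeper (a joint): the keeper bar's angle in rad: 0 fully shut, growing as its free end swings to the right (the box's -y), up to 1.5. Its pivot is a little stiff, so it stays where it is left. The catch's sprung nose resists from about 0.17 and snaps it home below 0.04; passing takes about 8 N at the peg. Shut, it points straight from the pivot to the front rim
- keeper_pivot (a point): the upright pivot of the keeper bar, near the tray's far rim, 70 mm left of the tray's middle, at the bar's underside: 27.5 mm above the top of the tray's board, 97 mm above the bench. The bar is flat steel, 14 mm wide, 6 mm thick, 156 mm long, and swings level over the tools
- peg_top (a point): top centre of the black upright thumb peg on the keeper's free end: round, 12 mm thick, standing 28 mm above the bar's top, 132 mm from the pivot, its top 131 mm above the bench. Beyond it the bar's tip runs into the dark steel catch on the front rim: a fixed stop on the bar's left, a sprung round nose on its right
- driver_a_handle (a point): middle of the handle of the screwdriver lying loose in the channel nearest the hinge of the tray, handle to the left, 26 x 228 x 26 mm
- driver_a_channel (a point): the same point of the channel nearest the hinge itself, 13 mm above the board, where that handle's middle belongs; channels are 42 mm apart, parted by half-round ribs 7 mm high, and the tools roll out of them at 55 degrees unless the keeper is shut
- driver_b_handle (a point): middle of the handle of the screwdriver lying loose in the middle channel of the tray, handle to the left, 26 x 228 x 26 mm
- driver_b_channel (a point): the same point of the middle channel itself, 13 mm above the board, where that handle's middle belongs; channels are 42 mm apart, parted by half-round ribs 7 mm high, and the tools roll out of them at 55 degrees unless the keeper is shut
- chisel_handle (a point): middle of the handle of the chisel lying loose in the channel nearest the pull of the tray, handle to the left, 25 x 233 x 24 mm
- chisel_channel (a point): the same point of the channel nearest the pull itself, 13 mm above the board, where that handle's middle belongs; channels are 42 mm apart, parted by half-round ribs 7 mm high, and the tools roll out of them at 55 degrees unless the keeper is shut
- sanding_block: bystander: a sanding block, 63 x 106 x 34 mm; origin at the centre of its underside
- pencil: bystander: a pencil lying flat, 12 x 168 x 11 mm; origin at the centre of its underside
- glue_bottle: bystander: a glue bottle standing, 50 mm across, 150 mm tall; origin at the centre of its underside
- screw_jar: bystander: a jar of screws standing, 64 mm across, 75 mm tall; origin at the centre of its underside

How it is judged:
By the outcome, as a careful person would: the job done as asked, in the order asked, and still so for the second after the job is handed in, while the arm keeps its last pose, push and grip.
It also fails if it takes over 51 s, if anything falls off the work surface, if the arm or the gripper's body presses on something with over 40 N, if the wrist force passes 120 N, or if a joint passes its speed limit or range.

## Robot

A 7-joint arm with a two-finger parallel gripper is mounted at the origin on the work surface; the furniture and walls round the work are solid. World frame = base frame: x ahead of the robot, y to its left, z up, the work surface at z = 0. Lengths are in m, angles in rad, forces in N, time in s.
With the tool pointing down it reaches from about 0.4 to 0.875 m from the base axis. Payload 19.3 kg.
Tool frame: the origin (TCP) lies at the very end of the fingers, on their centre line; the grasp point (between the pads) lies 19 mm behind it; z points along the fingers, y is the line along which they close (so a half turn about z gives the same grasp; the last joint's range is limited). The gripper opens to 85 mm and grips with 20 to 120 N. Pads are 22 mm wide; open, the fingers measure 114 mm over their backs; the gripper's body (76 mm by 85 mm) begins 54 mm behind the grasp point. The pads swing forward as they close: fully open they stand 13 mm farther back than shut.
Start: joints at [-1.391, 0.521, -0.036, 1.599, 0.021, 1.021, -0.113], TCP at [0.155, 0.606, 0.231] pointing down, gripper open.
Joint ranges: [-2.91, 2.91], [-0.3, 2.13], [-1.5, 1.42], [0.17, 2.43], [-1.26, 4.41], [0.16, 1.93], [-2.52, 2.52]. Speed limits (rad/s): [1.89, 1.89, 2.39, 2.39, 3.01, 3.01, 3.01].

## Interface

Orientations are given as [roll, pitch, yaw] about the fixed x, y, z axes, in that order (R = Rz(yaw) Ry(pitch) Rx(roll)).
In Python, from workcell import bot gives the robot as it stands.
- The arm moves only by the tool servo_tool, never from a script. Its argument "plan" is a list of rows, each a list of 7 numbers: the finger opening in cm, from 0 to 8.54, then the shift along the tool's x, y, z in cm, then the turn, a rotation vector about the tool's x, y, z in degrees. In form: [[fingers, x, y, z, wx, wy, wz], ...]. A call has 1 to 10 rows; each row is the pose to reach, as a shift and turn from the pose commanded when the call began, along the tool's axes at that moment; what a row does not reach only later rows make up. A row lasts 1/10 s, in which the tool goes at most 50 mm and 8.59 degrees, less where a joint would pass 70% of its speed; a pose out of reach is approached as far as the arm can. A call with a gripper value outside its range is refused whole. The fingers move at their own pace and stop on an object; "force" is the grip in N (left out, the last holds). Time passes only in rows, so rows that repeat a pose let the fingers close. It gives the time, the measured TCP pose, the force, the opening and the grip force at its end, in the units of the state.
- bot.observe(): the state, without advancing time (a new reading comes with each control period).
- bot.grab_frame(name): name is "scene" or "side" or "wrist"; returns a dict with "frame" (480x640x3 uint8, blue, green, red), "mtx" (3x3 intrinsics, pixels), "R" (3x3) and "t" (3): a world point X has camera coordinates R X + t; the wrist camera has in their place "T_tool_cam" (4x4, takes a point from camera to tool coordinates, whose origin is the TCP and whose axes are the flange's). Camera axes: x right, y down, z forward; pixel columns grow to the right and rows downward; lengths in m; the calibration is good to about 2 mm. A picture is of the moment at which its call begins: read the wrist's pose just before it. There is no depth.
- bot.job_done(): hands the job in; it is judged then, once.
The state is a dict: "clock": time; "qpos": joint angles; "qd": joint speeds; "joint_efforts": joint torques, N m; "position": TCP position; "tool_rot": TCP orientation; "force": force on the tool from outside, world axes, zero at the start; "moment": the same for the moment, N m; "grip_width": finger opening in m; "finger_force": force on a finger pad.
Only numpy, scipy, OpenCV 4.12 (cv2) and the standard library are available. Lean on these libraries where they do the work, as an engineer would, in place of code of your own. Each camera call takes 0.05 s, during which the arm holds its last target. There are 200 camera calls.

## Working session

There is one attempt and no reset: what is moved stays moved. The work goes in short steps, Python scripts to look and compute and a tool call to move; the robot and the scene stay as the last step left them, time stands still between calls to the robot, and variables do not carry over. Pictures are saved under pics/ and viewed, at most 10 in all, crops included, and the job is handed in when it is done.

Besides the shell and the picture viewer there is one more tool, called after ">>>" by a JSON object that holds its "op" and its "data", one argument or row to a line. servo_tool: Moves the arm, as the interface text tells. Its arguments: {"type":"object","properties":{"plan":{"type":"array","items":{"type":"array","items":{"type":"number"}}},"force":{"type":"number"}},"required":["plan"]}

```bash
mkdir -p pics; python3 - <<'E'
from workcell import bot
import cv2,pickle
s=bot.observe();print(s)
d={}
for n in("scene","side"):
    f=bot.grab_frame(n);d[n]=f;cv2.imwrite(f"pics/{n}0.png",f["frame"])
    print(n,f["mtx"].tolist(),(-f["R"].T@f["t"]).tolist())
pickle.dump(d,open("f0.pkl","wb"))
E
```

```text
{'clock': 0.0, 'qpos': array([-1.39121515,  0.52202942, -0.03631143,  1.60004241,  0.02118665,
        1.02110856, -0.11282865]), 'qd': array([ 0.00034818, -0.00229396, -0.00153952,  0.00162603, -0.0009264 ,
       -0.00055099,  0.00069084]), 'joint_efforts': array([ 1.13726178e-04, -9.27119780e+01,  1.98019199e+00, -3.69927263e+01,
        1.78764848e-02,  8.13331601e-03,  2.96864425e-05]), 'position': array([0.15444873, 0.60524042, 0.23070399]), 'tool_rot': array([-3.14039241e+00,  8.42186721e-05,  2.89175269e+00]), 'force': array([-0.1528678 ,  0.43273228,  0.35654303]), 'moment': array([-0.04218615, -0.04459951,  0.00113576]), 'finger_force': 0.0, 'grip_width': 0.08542975701973184}
scene [[581.8271716577091, 0.0, 320.51268501241094], [0.0, 581.8271716577091, 236.34823901321562], [0.0, 0.0, 1.0]] [0.5850741357578262, 0.465907020106056, 1.0528544915633296]
side [[573.4501280708088, 0.0, 316.5629126662606], [0.0, 573.4501280708088, 241.87818656784808], [0.0, 0.0, 1.0]] [0.44517579240798777, 0.485802441535566, 0.9379345430535591]
```

View pics/scene0.png

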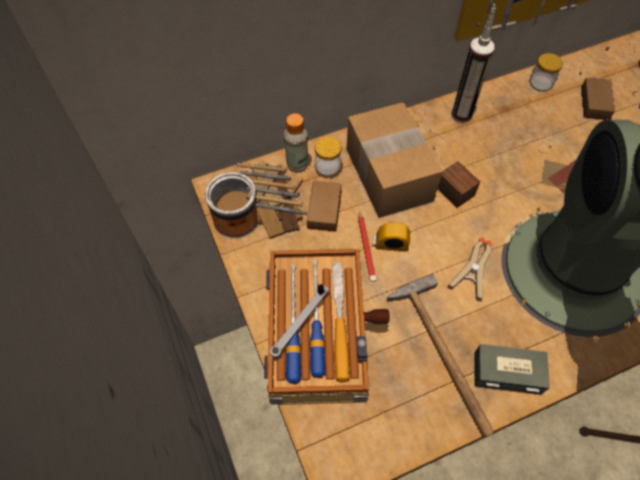

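View pics/side0.png

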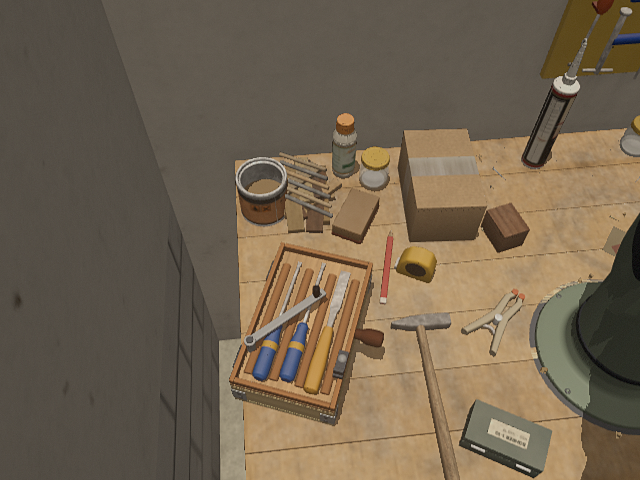

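The scene view shows the box with its pull to the right at (376,316), keeper pivot near (276,351), peg near (321,290) and catch near (361,347). In the side view the pull is near (369,338), the pivot near (250,341) and the peg near (318,291).

```bash
python3 - <<'E'
import cv2,pickle,numpy as np
d=pickle.load(open("f0.pkl","rb"))
a=d["scene"]["frame"][235:410,255:400];b=d["side"]["frame"][235:425,225:395]
A=cv2.resize(a,None,fx=3,fy=3,interpolation=cv2.INTER_CUBIC);B=cv2.resize(b,None,fx=2,fy=2,interpolation=cv2.INTER_CUBIC)
H=max(A.shape[0],B.shape[0]);C=np.zeros((H,A.shape[1]+B.shape[1],3),np.uint8);C[:A.shape[0],:A.shape[1]]=A;C[:B.shape[0],A.shape[1]:]=B
print(C.shape,A.shape)
cv2.imwrite("pics/c0.png",C)
E
cat >h.py <<'E'
import numpy as np
def hit(f,uv,z):
    c=-f["R"].T@f["t"];r=f["R"].T@np.linalg.inv(f["mtx"])@np.array([*uv,1.]);return c+r*(z-c[2])/r[2]
def tri(fs,uvs):
    A=np.zeros((3,3));b=np.zeros(3)
    for f,uv in zip(fs,uvs):
        c=-f["R"].T@f["t"];r=f["R"].T@np.linalg.inv(f["mtx"])@np.array([*uv,1.]);r/=np.linalg.norm(r);P=np.eye(3)-np.outer(r,r);A+=P;b+=P@c
    return np.linalg.solve(A,b)
E
```

```text
(525, 775, 3) (525, 435, 3)
```

View pics/c0.png

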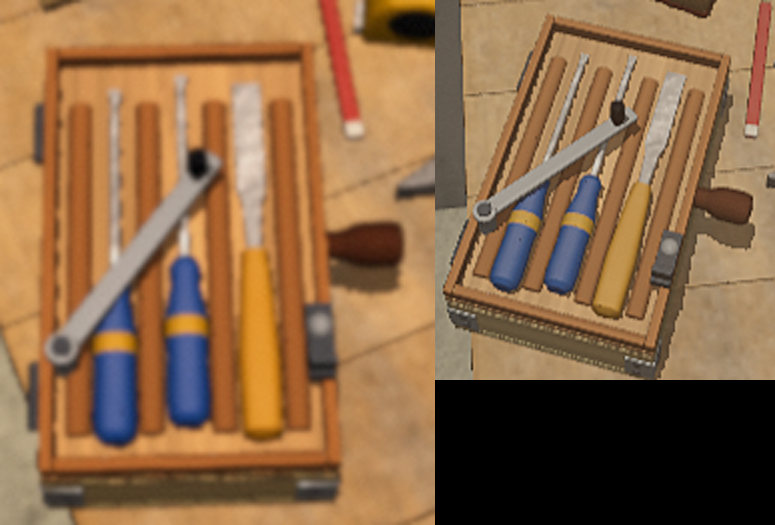

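The crop shows, in scene pixels, pivot (275.7,350.3), peg top near (320.5,289), catch (361,347) and the pull running from (365,316) to (389,316). The rim corners are at (271,251), (359,250.5), (368,391) and (269,391.5).

```bash
python3 - <<'E'
import pickle,numpy as np
from h import *
d=pickle.load(open("f0.pkl","rb"));S,D=d["scene"],d["side"]
s=lambda x,y:(255+x/3,235+y/3); e=lambda x,y:(225+(x-435)/2,235+y/2)
P=lambda n,a,b,z:print(n,hit(S,s(*a),z).round(4),hit(D,e(*b),z).round(4),tri([S,D],[s(*a),e(*b)]).round(4))
P("pivot",(62,346),(484,210),.103)
P("pegtop",(196,158),(616,106),.131)
P("pullend",(402,243),(752,207),.0735)
P("pullin",(330,244),(700,200),.0735)
P("FR",(313,46),(730,55),.0855)
P("BR",(48,48),(550,18),.0855)
P("FL",(338,468),(655,346),.0855)
P("BL",(42,470),(447,292),.0855)
P("catch",(320,325),(670,243),.103)
P("bartip",(218,165),(634,118),.103)
for n,f in d.items(): print(n,f["R"].round(3).tolist())
import cv2
for n,f in d.items():
    g=f["frame"];m=(g.max(2)<45).astype(np.uint8)
    k,l,st,ce=cv2.connectedComponentsWithStats(m)
    for i in range(1,k):
        if 10<st[i,4]<300: print(n,st[i].tolist(),ce[i].round(1))
E
```

```text
pivot [0.6134 0.1245 0.103 ] [0.6135 0.123  0.103 ] [0.6131 0.1251 0.1063]
pegtop [0.5235 0.0323 0.131 ] [0.5225 0.0297 0.131 ] [0.5229 0.0315 0.132 ]
pullend [0.4049 0.0789 0.0735] [0.4031 0.0741 0.0735] [0.4045 0.0786 0.0783]
pullin [0.4479 0.0733 0.0735] [0.4459 0.0744 0.0735] [0.4459 0.0677 0.0594]
FR [ 0.4359 -0.056   0.0855] [ 0.4358 -0.0621  0.0855] [ 0.4372 -0.049   0.1025]
BR [ 0.6023 -0.0785  0.0855] [ 0.5996 -0.0768  0.0855] [ 0.6026 -0.0877  0.069 ]
FL [0.4694 0.2103 0.0855] [0.4655 0.2043 0.0855] [0.4671 0.2053 0.0786]
BL [0.6324 0.1879 0.0855] [0.6302 0.187  0.0855] [0.6326 0.1843 0.0755]
catch [0.4666 0.1331 0.103 ] [0.4647 0.1282 0.103 ] [0.4657 0.1315 0.1051]
bartip [0.5092 0.0256 0.103 ] [0.5086 0.0229 0.103 ] [0.5089 0.0259 0.1062]
scene [[-0.99, 0.143, -0.001], [0.123, 0.853, -0.507], [-0.072, -0.502, -0.862]]
side [[-0.988, -0.155, -0.005], [-0.125, 0.815, -0.565], [0.092, -0.558, -0.825]]
scene [513, 0, 7, 3, 12] [5.152e+02 5.000e-01]
scene [583, 85, 5, 29, 71] [584.5  99.1]
scene [212, 203, 43, 18, 166] [234.3 214.7]
scene [385, 239, 18, 10, 132] [393.6 243.5]
scene [318, 286, 6, 8, 36] [320.4 289.4]
scene [628, 315, 7, 7, 27] [631.1 318.3]
scene [475, 349, 12, 38, 160] [478. 371.]
scene [500, 383, 27, 9, 138] [512.2 386.7]
scene [540, 388, 5, 5, 16] [541.6 389.7]
scene [581, 429, 8, 6, 27] [583.6 431.8]
scene [611, 435, 8, 3, 11] [614.3 436.4]
scene [625, 437, 15, 5, 50] [632.6 438.7]
side [592, 3, 5, 8, 12] [594.    6.5]
side [238, 190, 37, 14, 99] [256.  199.6]
side [275, 194, 5, 6, 15] [277.5 196.7]
side [313, 291, 6, 7, 11] [314.8 294.3]
side [629, 297, 6, 6, 16] [631.9 299.8]
side [175, 427, 1, 13, 13] [175. 433.]
side [471, 448, 13, 8, 31] [477.1 451.4]
side [485, 456, 53, 22, 100] [515.4 468.3]
side [515, 462, 18, 8, 24] [523.3 464.9]
```

```bash
cat >>h.py <<'E'
from scipy.spatial.transform import Rotation as Ro
YAW=np.deg2rad(-6.6);EX=np.array([np.cos(YAW),np.sin(YAW),0]);PIV=np.array([.6134,.1240,0]);HIN=np.array([.618,.055,.0615])
def rel(s,p,yaw):
    R0=Ro.from_euler("xyz",s["tool_rot"]);q=Ro.from_euler("xyz",[np.pi,0,yaw])
    return np.r_[R0.inv().apply(np.array(p)-s["position"])*100,np.rad2deg((R0.inv()*q).as_rotvec())].round(2).tolist()
def peg(a,r=.132,z=0):
    t=np.pi+YAW+a;return np.array([PIV[0]+r*np.cos(t),PIV[1]+r*np.sin(t),z]),t
E
python3 - <<'E'
from h import *;from workcell import bot
s=bot.observe();print(peg(.916));p,t=peg(.916,z=.17);print(rel(s,[.523,.0315,.17],t))
E
```

```text
(array([0.52151128, 0.02923469, 0.        ]), np.float64(3.9424009229581674))
[-49.9, -46.49, 6.13, -0.05, -0.03, -60.19]
```

>>> {"op": "servo_tool", "data": {
  "plan": [
    [4,-20,-18,0,0,0,-20],
    [4,-30,-28,1,0,0,-30],
    [4,-40,-37,2,0,0,-40],
    [4,-45,-42,3,0,0,-50],
    [4,-49.9,-46.5,4,0,0,-60],
    [4,-49.9,-46.5,5,0,0,-60],
    [4,-49.9,-46.5,6,0,0,-60],
    [4,-49.9,-46.5,6,0,0,-60],
    [4,-49.9,-46.5,6,0,0,-60],
    [4,-49.9,-46.5,6,0,0,-60]
  ]
}}

```text
clock: 1.1
position: [0.4149, 0.2006, 0.195]
tool_rot: [-3.142, 0.0, -2.344]
force: [2.0, 0.3, -0.5]
grip_width: 0.0398
finger_force: 0.0
```

>>> {"op": "servo_tool", "data": {
  "plan": [
    [4,0,0,0,0,0,0],
    [4,0,0,0,0,0,0]
  ]
}}

```text
clock: 1.3
position: [0.4146, 0.2015, 0.195]
tool_rot: [3.141, -0.001, -2.347]
force: [0.4, 1.0, -0.5]
grip_width: 0.0398
finger_force: 0.0
```

```bash
python3 - <<'E'
from h import *;from workcell import bot
s=bot.observe();print(s["clock"],s["position"],s["tool_rot"],s["qpos"],s["force"]);p,t=peg(.916,z=.17);print(rel(s,[.523,.0315,.17],t))
E
```

```text
1.3 [0.41457876 0.20150944 0.19496758] [ 3.14146918e+00 -5.87479499e-04 -2.34685393e+00] [-0.46535255  0.3167318  -0.14194487  2.04916574  0.06266629  0.78025785
  1.72061625] [ 0.37294763  0.95036253 -0.49522302]
[4.54, -19.65, 2.5, 0.01, -0.03, -0.35]
```

>>> {"op": "servo_tool", "data": {
  "plan": [
    [4,1,-5,0,0,0,0],
    [4,2,-9,0,0,0,0],
    [4,3,-14,1,0,0,0],
    [4,4,-17,1.5,0,0,0],
    [4,4.5,-19.6,2,0,0,0],
    [4,4.5,-19.6,2.5,0,0,0],
    [4,4.5,-19.6,2.5,0,0,0],
    [4,4.5,-19.6,2.5,0,0,0]
  ]
}}

```text
clock: 2.1
position: [0.5226, 0.0351, 0.1703]
tool_rot: [3.141, 0.0, -2.342]
force: [0.2, -0.2, -0.8]
grip_width: 0.0403
finger_force: 0.0
```

```bash
python3 - <<'E'
from h import *;from workcell import bot;import cv2
s=bot.observe();print(s["clock"],s["position"],s["tool_rot"],s["qpos"][6]);p,t=peg(.916,z=.17);print(rel(s,[.523,.0315,.11],t))
f=bot.grab_frame("wrist");cv2.imwrite("pics/w1.png",f["frame"])
T=np.linalg.inv(f["T_tool_cam"]);R0=Ro.from_euler("xyz",s["tool_rot"])
for w in([.523,.0315,.131],[*PIV[:2],.103]):
    x=T@np.r_[R0.inv().apply(np.array(w)-s["position"]),1];u=f["mtx"]@x[:3];print(u[:2]/u[2])
E
```

```text
2.1 [0.52260126 0.03508224 0.17026253] [ 3.14097422e+00  5.52851031e-05 -2.34199196e+00] 2.1489211588480646
[0.23, -0.28, 6.03, 0.04, 0.0, -0.07]
[321.54149158 271.38952726]
[322.19160755 416.81445535]
```

View pics/w1.png

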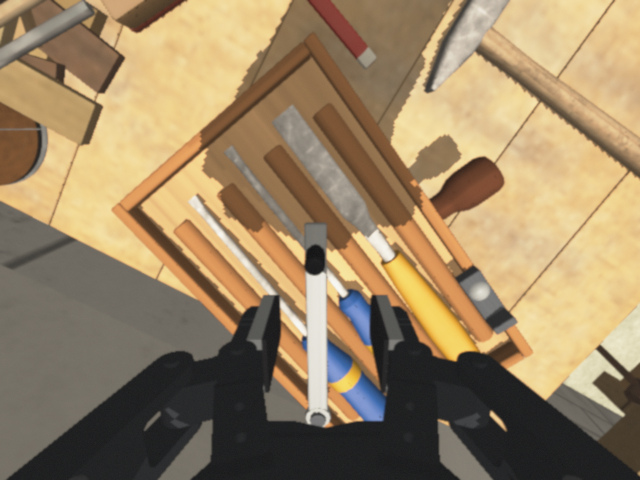

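The wrist view shows the peg at (316,266) and the pivot at (317,419), each within 6 px of prediction. The pads straddle the peg, so I descend and close.

>>> {"op": "servo_tool", "data": {
  "plan": [
    [4,0.2,-0.2,2,0,0,0],
    [4,0.2,-0.2,4,0,0,0],
    [4,0.2,-0.2,5,0,0,0],
    [4,0.2,-0.2,6,0,0,0],
    [4,0.2,-0.2,6,0,0,0],
    [0.8,0.2,-0.2,6,0,0,0],
    [0.8,0.2,-0.2,6,0,0,0],
    [0.8,0.2,-0.2,6,0,0,0],
    [0.8,0.2,-0.2,6,0,0,0]
  ],
  "force": 25
}}

```text
clock: 3.05
position: [0.5235, 0.0306, 0.1107]
tool_rot: [-3.141, 0.001, -2.344]
force: [0.7, 0.0, 4.3]
grip_width: 0.0104
finger_force: 25.3
```

```bash
python3 - <<'E'
from h import *;from workcell import bot
s=bot.observe();print(s)
v=s["position"]-PIV;print(np.hypot(*v[:2]),np.arctan2(v[1],v[0])%(2*np.pi)-np.pi-YAW)
for a in np.linspace(.916,0,11)[1:]:
    p,t=peg(a,r=.130,z=s["position"][2]);print(rel(s,p,t))
E
```

```text
{'clock': 3.05, 'qpos': array([-0.1214278 ,  0.53381818, -0.0671026 ,  1.96554499,  0.05696627,
        0.64295195,  2.14329277]), 'qd': array([ 0.00092453,  0.00307985, -0.00027477,  0.00091015,  0.00076073,
       -0.00117385,  0.00097743]), 'joint_efforts': array([ 1.09191828e-01, -8.06778789e+01,  1.55840971e+00, -2.48705363e+01,
        5.54469321e-02,  4.71402390e-02,  1.99890776e-03]), 'position': array([0.52347818, 0.03062383, 0.11073353]), 'tool_rot': array([-3.14097370e+00,  8.38632545e-04, -2.34430513e+00]), 'force': array([0.67355224, 0.04416151, 4.25055915]), 'moment': array([ 0.05687059, -0.00421508, -0.03644104]), 'finger_force': 25.321253574220464, 'grip_width': 0.010438591553696842}
0.12963426310130197 0.9194331780840499
[-0.01, 1.23, -0.0, -0.03, 0.05, 5.05]
[-0.17, 2.41, -0.0, -0.03, 0.05, 10.29]
[-0.44, 3.57, -0.0, -0.03, 0.05, 15.54]
[-0.81, 4.7, -0.0, -0.03, 0.05, 20.79]
[-1.28, 5.8, -0.0, -0.02, 0.06, 26.04]
[-1.85, 6.84, -0.0, -0.02, 0.06, 31.29]
[-2.52, 7.83, -0.0, -0.02, 0.06, 36.54]
[-3.27, 8.75, -0.0, -0.02, 0.06, 41.78]
[-4.1, 9.6, -0.0, -0.01, 0.06, 47.03]
[-5.01, 10.37, -0.0, -0.01, 0.06, 52.28]
```

>>> {"op": "servo_tool", "data": {
  "plan": [
    [0.8,0,1.2,0,0,0,5.2],
    [0.8,-0.2,2.4,0,0,0,10.3],
    [0.8,-0.4,3.6,0,0,0,15.5],
    [0.8,-0.8,4.7,0,0,0,20.8],
    [0.8,-1.3,5.8,0,0,0,26],
    [0.8,-1.9,6.8,0,0,0,31.3],
    [0.8,-2.5,7.8,0,0,0,36.5],
    [0.8,-3.1,8.5,0,0,0,40],
    [0.8,-3.1,8.5,0,0,0,40],
    [0.8,-3.1,8.5,0,0,0,40]
  ]
}}

```text
clock: 4.05
position: [0.4858, 0.1128, 0.1109]
tool_rot: [3.141, 0.004, -3.042]
force: [8.6, -0.0, -0.5]
grip_width: 0.0106
finger_force: 25.0
```

```bash
python3 - <<'E'
from h import *;from workcell import bot
s=bot.observe();print(s["position"],s["force"],s["grip_width"],s["finger_force"])
v=s["position"]-PIV;print(np.hypot(*v[:2]),np.arctan2(v[1],v[0])%(2*np.pi)-np.pi-YAW)
for a in (.15,.1,.05,0,-.03):
    p,t=peg(a,r=.129,z=s["position"][2]);print(rel(s,p,t))
E
```

```text
[0.48577469 0.11284103 0.11089502] [ 8.60615552 -0.047007   -0.5476196 ] 0.010611348979741843 25.019185775890946
0.12811222701967845 0.202405339874781
[0.06, 0.68, 0.0, 0.04, 0.23, 3.71]
[0.0, 1.32, 0.0, 0.04, 0.23, 6.58]
[-0.08, 1.96, 0.0, 0.05, 0.23, 9.44]
[-0.21, 2.59, 0.0, 0.05, 0.23, 12.31]
[-0.29, 2.97, 0.0, 0.06, 0.23, 14.02]
```

>>> {"op": "servo_tool", "data": {
  "plan": [
    [0.8,-0.3,0.4,0,0,0,2],
    [0.8,-0.3,0.8,0,0,0,4],
    [0.8,-0.3,1.2,0,0,0,6],
    [0.8,-0.4,1.6,0,0,0,8],
    [0.8,-0.4,2.0,0,0,0,10],
    [0.8,-0.4,2.4,0,0,0,12],
    [0.8,-0.5,2.7,0,0,0,13],
    [0.8,-0.5,2.7,0,0,0,13]
  ]
}}

```text
clock: 4.85
position: [0.4864, 0.1378, 0.1105]
tool_rot: [-3.14, 0.0, 3.012]
force: [-0.1, -12.2, 9.8]
grip_width: 0.0108
finger_force: 26.1
```

```bash
python3 - <<'E'
from h import *;from workcell import bot;import cv2
s=bot.observe();print(s["position"],s["force"],s["grip_width"],s["finger_force"])
v=s["position"]-PIV;print(np.hypot(*v[:2]),np.arctan2(v[1],v[0])%(2*np.pi)-np.pi-YAW)
g=[cv2.resize(bot.grab_frame("scene")["frame"][235:410,255:400],None,fx=3,fy=3,interpolation=2),cv2.resize(bot.grab_frame("wrist")["frame"],(365,525))]
cv2.imwrite("pics/c2.png",np.hstack(g))
E
```

```text
[0.48640618 0.13776457 0.11046669] [ -0.13325948 -12.208439     9.80969661] 0.01082870749414691 26.077151962090284
0.12773759367495421 0.007225520938676289
```

View pics/c2.png

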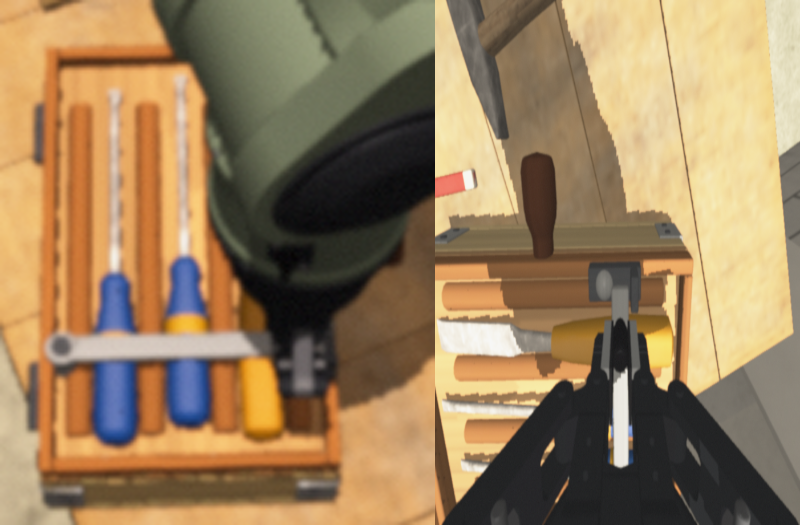

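The bar lies straight across the tools with its tip beyond the nose in the catch. I push a little more to confirm the stop, then open the fingers.

>>> {"op": "servo_tool", "data": {
  "plan": [
    [0.8,0,0.15,0,0,0,0],
    [0.8,0,0.3,0,0,0,0],
    [0.8,0,0.3,0,0,0,0]
  ]
}}

```text
clock: 5.25
position: [0.4865, 0.1385, 0.1103]
tool_rot: [-3.137, -0.001, 3.011]
force: [-0.6, -24.7, 10.9]
grip_width: 0.0106
finger_force: 26.9
```

>>> {"op": "servo_tool", "data": {
  "plan": [
    [0.8,0,-0.3,0,0,0,0],
    [3,0,-0.3,0,0,0,0],
    [3,0,-0.3,0,0,0,0],
    [3,0,-0.3,0,0,0,0],
    [3,0,-0.3,-3,0,0,0],
    [3,0,-0.3,-6,0,0,0],
    [3,0,-0.3,-8,0,0,0],
    [3,0,-0.3,-8,0,0,0]
  ]
}}

```text
clock: 6.05
position: [0.4873, 0.1402, 0.1925]
tool_rot: [3.139, 0.003, 3.014]
force: [-0.1, -0.3, -0.2]
grip_width: 0.03
finger_force: 0.0
```

```bash
python3 - <<'E'
from h import *;from workcell import bot;import cv2
s=bot.observe();print(s["clock"],s["position"],s["tool_rot"],s["force"],s["qpos"])
g=HIN-.202*EX;yw=np.pi+YAW
print(g,rel(s,[g[0],g[1],.15],yw))
f=bot.grab_frame("wrist");cv2.imwrite("pics/w3.png",f["frame"])
T=np.linalg.inv(f["T_tool_cam"]);R0=Ro.from_euler("xyz",s["tool_rot"])
for w in([g[0],g[1],.0735],[*peg(0)[0][:2],.131]):
    x=T@np.r_[R0.inv().apply(np.array(w)-s["position"]),1];u=f["mtx"]@x[:3];print(u[:2]/u[2])
E
```

```text
6.05 [0.48727181 0.14016402 0.19250473] [3.13940938 0.00315051 3.01428796] [-0.06605168 -0.29300744 -0.24417583] [-0.57653606  0.39336999  0.23295922  1.95966505 -0.124515    0.79822212
  1.16949458]
[0.4173387 0.0782173 0.0615   ] [6.16, -7.04, 4.22, 0.12, 0.18, -0.69]
[227.47937254 150.62574035]
[323.09854855 252.01683493]
```

View pics/w3.png

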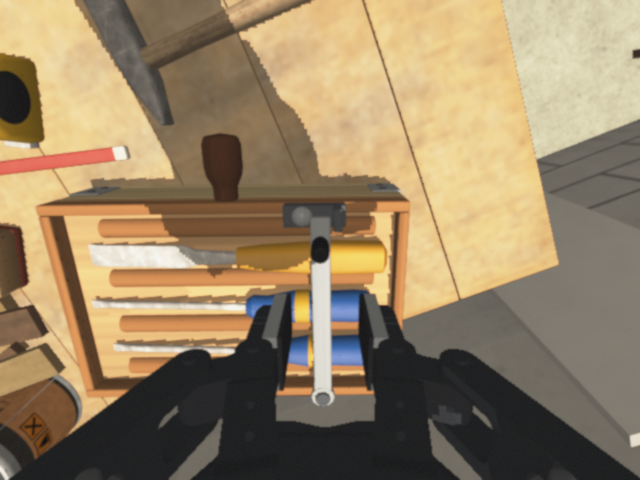

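The bar is straight along the pivot–catch line, from (321,398) to the peg at (320,250), with its tip in the catch past the nose. The pull axis is at about (222,150). The stop was confirmed, since the push gave 25 N for only 0.7 mm. Next is the pull.

>>> {"op": "servo_tool", "data": {
  "plan": [
    [5.5,2,-3,0,0,0,-0.7],
    [5.5,4,-5,1,0,0,-0.7],
    [5.5,6.2,-7.1,2,0,0,-0.7],
    [5.5,6.2,-7.1,4.2,0,0,-0.7],
    [5.5,6.2,-7.1,4.2,0,0,-0.7],
    [5.5,6.2,-7.1,4.2,0,0,-0.7]
  ]
}}

```text
clock: 6.7
position: [0.4157, 0.0772, 0.148]
tool_rot: [-3.141, -0.001, 3.026]
force: [0.9, 0.8, -0.1]
grip_width: 0.0551
finger_force: 0.0
```

```bash
python3 - <<'E'
from h import *;from workcell import bot
s=bot.observe();print(s["clock"],s["position"],s["tool_rot"],s["qpos"]);print(rel(s,[.4173,.0770,.0545],np.pi+YAW))
E
```

```text
6.7 [0.41571711 0.07715302 0.14800371] [-3.14092568e+00 -1.10925467e-03  3.02642109e+00] [-0.50596646  0.34877878  0.22420476  2.19619457 -0.13270745  0.61010905
  1.26984625]
[-0.17, 0.01, 9.35, -0.04, -0.06, 0.0]
```

>>> {"op": "servo_tool", "data": {
  "plan": [
    [5.5,-0.2,0,3,0,0,0],
    [5.5,-0.2,0,6,0,0,0],
    [5.5,-0.2,0,8,0,0,0],
    [5.5,-0.2,0,9.2,0,0,0],
    [5.5,-0.2,0,9.2,0,0,0],
    [2,-0.2,0,9.2,0,0,0],
    [2,-0.2,0,9.2,0,0,0],
    [2,-0.2,0,9.2,0,0,0],
    [2,-0.2,0,9.2,0,0,0]
  ],
  "force": 35
}}

```text
clock: 7.6
position: [0.418, 0.0748, 0.0574]
tool_rot: [-3.14, 0.001, 3.024]
force: [-1.1, -17.8, 13.2]
grip_width: 0.0264
finger_force: 33.6
```

```bash
python3 - <<'E'
from h import *;from workcell import bot
s=bot.observe();print(s["clock"],s["position"],s["tool_rot"],s["force"],s["grip_width"],s["finger_force"])
g0=np.array([-.202,.012])
for d in range(5,60,5):
    a=np.deg2rad(d);x=-.202*np.cos(a)+.012*np.sin(a)+.202;z=.202*np.sin(a)+.012*np.cos(a)-.012
    print(d,rel(s,s["position"]+x*EX+[0,0,z],np.pi+YAW))
E
```

```text
7.6 [0.41801982 0.07484061 0.0573534 ] [-3.14027201e+00  1.18049121e-03  3.02397267e+00] [ -1.11588757 -17.83705091  13.19395951] 0.026354983993828237 33.56284505920485
5 [-0.18, -0.0, -1.76, -0.08, 0.07, -0.14]
10 [-0.52, -0.0, -3.49, -0.08, 0.07, -0.14]
15 [-1.01, -0.0, -5.19, -0.08, 0.07, -0.14]
20 [-1.64, -0.01, -6.83, -0.08, 0.07, -0.14]
25 [-2.41, -0.01, -8.42, -0.08, 0.07, -0.14]
30 [-3.32, -0.01, -9.94, -0.08, 0.07, -0.14]
35 [-4.35, -0.0, -11.36, -0.08, 0.07, -0.14]
40 [-5.51, -0.0, -12.7, -0.08, 0.07, -0.14]
45 [-6.78, -0.0, -13.92, -0.08, 0.07, -0.14]
50 [-8.15, -0.0, -15.04, -0.08, 0.07, -0.14]
55 [-9.62, 0.0, -16.02, -0.08, 0.07, -0.14]
```

>>> {"op": "servo_tool", "data": {
  "plan": [
    [2,0,-0.2,-0.2,0,0,0],
    [2,0,-0.3,-0.2,0,0,0],
    [2,0,-0.3,-0.2,0,0,0]
  ]
}}

```text
clock: 7.9
position: [0.4181, 0.0745, 0.0588]
tool_rot: [3.14, 0.002, 3.027]
force: [2.6, 3.6, -5.2]
grip_width: 0.0265
finger_force: 34.9
```

```bash
python3 - <<'E'
from workcell import bot
s=bot.observe();print(s["position"],s["force"],s["moment"],s["grip_width"],s["finger_force"])
E
```

```text
[0.41806994 0.07452724 0.058835  ] [ 2.55359641  3.61309707 -5.18106594] [ 0.57638724 -0.45267024  0.04067398] 0.026478897958357533 34.90449140779674
```

>>> {"op": "servo_tool", "data": {
  "plan": [
    [2,-0.1,0,-0.9,0,0,0],
    [2,-0.2,0,-1.8,0,0,0],
    [2,-0.3,0,-2.6,0,0,0],
    [2,-0.5,0,-3.5,0,0,0],
    [2,-0.7,0,-4.3,0,0,0],
    [2,-1.0,0,-5.2,0,0,0],
    [2,-1.3,0,-6.0,0,0,0],
    [2,-1.6,0,-6.8,0,0,0],
    [2,-1.6,0,-6.8,0,0,0]
  ]
}}

```text
clock: 8.8
position: [0.4342, 0.0727, 0.1273]
tool_rot: [3.14, 0.002, 3.027]
force: [4.2, 4.8, -7.1]
grip_width: 0.0266
finger_force: 35.0
```

```bash
python3 - <<'E'
from workcell import bot;import numpy as np
s=bot.observe();print(s["position"],s["tool_rot"],s["force"],s["moment"],s["grip_width"],s["finger_force"])
E
```

```text
[0.43417324 0.07268779 0.12731228] [3.14014594e+00 2.08278126e-03 3.02672697e+00] [ 4.22672669  4.79881712 -7.07799117] [ 1.06088108 -0.63980382  0.03814248] 0.026613868673854416 35.00502632930875
```

>>> {"op": "servo_tool", "data": {
  "plan": [
    [2,-0.8,0.1,-1.6,0,0,0],
    [2,-1.2,0.1,-2.4,0,0,0],
    [2,-1.7,0.1,-3.1,0,0,0],
    [2,-2.7,0.1,-4.5,0,0,0],
    [2,-3.9,0.1,-5.9,0,0,0],
    [2,-5.1,0.1,-7.1,0,0,0],
    [2,-6.5,0.1,-8.2,0,0,0],
    [2,-7.3,0.1,-8.7,0,0,0],
    [2,-7.3,0.1,-8.7,0,0,0],
    [2,-7.3,0.1,-8.7,0,0,0]
  ]
}}

```text
clock: 9.8
position: [0.5047, 0.0646, 0.2133]
tool_rot: [3.142, -0.002, 3.026]
force: [-11.2, 1.1, 10.9]
grip_width: 0.0265
finger_force: 37.5
```

```bash
python3 - <<'E'
from h import *;from workcell import bot;import cv2,pickle
s=bot.observe();print(s["clock"],s["position"],s["tool_rot"],s["force"],s["grip_width"],s["finger_force"])
d={n:bot.grab_frame(n) for n in("scene","side")};pickle.dump(d,open("f1.pkl","wb"))
g=[cv2.resize(d["scene"]["frame"][235:410,255:400],None,fx=2.7,fy=2.7,interpolation=2),cv2.resize(d["side"]["frame"][205:380,225:375],None,fx=2.7,fy=2.7,interpolation=2)]
h=min(x.shape[0] for x in g);c=np.hstack([x[:h] for x in g]);print(c.shape,g[0].shape);cv2.imwrite("pics/c4.png",c)
E
```

```text
9.8 [0.5047244  0.06455337 0.21329066] [ 3.14157184e+00 -2.48481156e-03  3.02608150e+00] [-11.24761193   1.12394146  10.90717272] 0.026547301574569825 37.49237981624901
(473, 797, 3) (473, 392, 3)
```

View pics/c4.png

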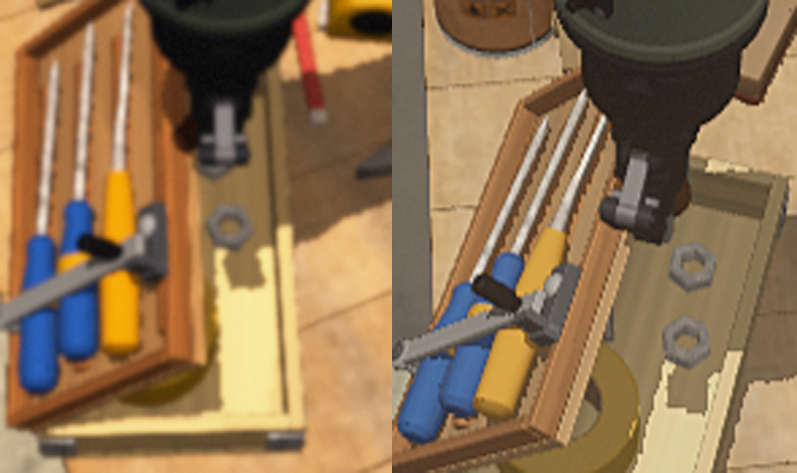

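The keeper stays shut and the tools are held; the peg end is at about (85,243) in the scene crop and (480,283) in the side crop. I estimate about 52.5° from the kinematics, so I finish the lift and then check the angle from the peg in the images.

>>> {"op": "servo_tool", "data": {
  "plan": [
    [2,-0.2,0,-0.3,0,0,0],
    [2,-0.4,0,-0.5,0,0,0],
    [2,-0.6,0,-0.6,0,0,0],
    [2,-0.6,0,-0.6,0,0,0],
    [2,-0.6,0,-0.6,0,0,0]
  ]
}}

```text
clock: 10.4
position: [0.5118, 0.0637, 0.2187]
tool_rot: [-3.141, -0.0, 3.026]
force: [6.0, -0.4, -14.5]
grip_width: 0.0269
finger_force: 36.6
```

```bash
python3 - <<'E'
from h import *;from workcell import bot;import cv2,pickle
s=bot.observe();print(s["clock"],s["position"],s["force"],s["grip_width"],s["finger_force"])
d={n:bot.grab_frame(n) for n in("scene","side")};pickle.dump(d,open("f2.pkl","wb"))
A=d["scene"]["frame"][300:380,250:340];B=d["side"]["frame"][280:360,355-110:355-20+60]
B=d["side"]["frame"][290:370,375-100:375]
c=np.hstack([cv2.resize(A,None,fx=4,fy=4,interpolation=2),cv2.resize(d["side"]["frame"][290:370,225:325],None,fx=4,fy=4,interpolation=2)]);print(c.shape);cv2.imwrite("pics/c5.png",c)
E
```

```text
10.4 [0.51182335 0.0636654  0.21872011] [  6.02349355  -0.38414151 -14.4610418 ] 0.026909729102240106 36.608000225387514
(320, 760, 3)
```

View pics/c5.png

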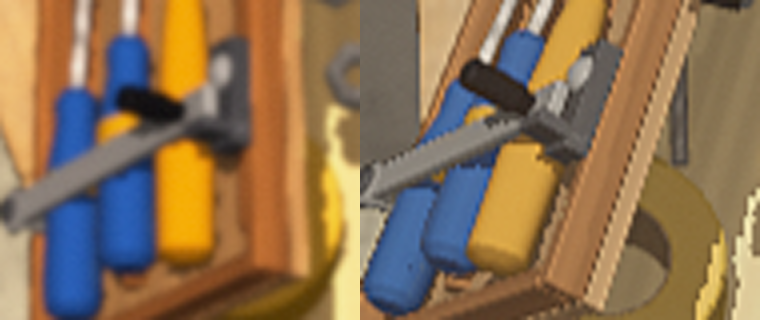

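The peg end is at (125,98) in the scene half and (472,73) in the side half. The tray's outer lower left-front corner is at (308,275) and (605,308).

```bash
python3 - <<'E'
from h import *;import pickle
d=pickle.load(open("f2.pkl","rb"));EY=np.array([-EX[1],EX[0],0])
def ang(n,uv,yb,off,hin):
    f=d[n];c=-f["R"].T@f["t"];r=f["R"].T@np.linalg.inv(f["mtx"])@np.array([*uv,1.])
    p=c+r*((yb-(c-hin)@EY)/(r@EY))-hin
    return round(np.rad2deg(np.arctan2(p[2],-p@EX))-off,1),round(np.hypot(p[2],p@EX),4)
for dy in(0,-.003):
  H=HIN+dy*EY
  print(ang("scene",(281.2,324.5),.07,25.6,H),ang("side",(253,308.2),.07,25.6,H),ang("scene",(327,368.75),.135,0,H),ang("side",(286.2,367),.135,0,H))
p=np.array([.51182,.06367,.2377])-HIN
print(np.rad2deg(np.arctan2(p[2],-p@EX))-3.4,np.hypot(p[2],p@EX))
E
```

```text
(np.float64(54.2), np.float64(0.1633)) (np.float64(53.5), np.float64(0.1666)) (np.float64(55.9), np.float64(0.1722)) (np.float64(56.3), np.float64(0.1791))
(np.float64(53.9), np.float64(0.1559)) (np.float64(53.6), np.float64(0.16)) (np.float64(54.0), np.float64(0.1646)) (np.float64(55.1), np.float64(0.1718))
55.45658289729884 0.20587108232388382
```

>>> {"op": "servo_tool", "data": {
  "plan": [
    [2,0,0,0.1,0,0,0],
    [2,0,0,0.1,0,0,0],
    [2,0,0,0.1,0,0,0],
    [2,0,0,0.1,0,0,0],
    [2,0,0,0.1,0,0,0],
    [2,0,0,0.1,0,0,0],
    [2,0,0,0.1,0,0,0],
    [2,0,0,0.1,0,0,0]
  ]
}}

```text
clock: 11.3
position: [0.5116, 0.0637, 0.2183]
tool_rot: [-3.142, -0.0, 3.026]
force: [-5.4, -1.3, 3.1]
grip_width: 0.0268
finger_force: 38.2
```

Steady, with low forces and every angle estimate within about 2° of 55°. Handing in.

```bash
python3 -c "
from workcell import bot
print(bot.job_done())"
```

```text
the job is handed in; nothing more can be done
None
```

I swung the keeper bar home in its catch, and the arm is holding the tray open at about 55° (camera and arm estimates ran from 53.5° to 56.3°); I handed the job in at about 11 s, and no verdict came back.

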